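# Push a frame strip past the power pillar into its tray bay

## Robot

A 7-joint arm with a two-finger parallel gripper is mounted at the origin on the work surface. World frame = base frame: x ahead of the robot, y to its left, z up, the work surface at z = 0. Lengths are in mm, angles in rad, forces in N, time in s.
With the tool pointing down it reaches from about 425 to 875 mm from the base axis. Payload 9.9 kg.
Tool frame: the origin (TCP) lies at the very end of the fingers, on their centre line; the grasp point (between the pads) lies 19 mm behind it (robot.grip_depth is the distance from the TCP to the grasp point, in mm); z points along the fingers, y is the line along which they close (so a half turn about z gives the same grasp; the last joint's range is limited). The gripper opens to 85 mm and grips with 20 to 120 N. Pads are 22 mm wide; open, the fingers measure 114 mm over their backs; the gripper's body (76 mm by 85 mm) begins 54 mm behind the grasp point. The pads swing forward as they close: fully open they stand 13 mm farther back than shut.
Start: joints at [-1.394, 0.576, 0.025, 1.437, -0.015, 1.129, -0.057], TCP at [174.044, 652.179, 231.289] pointing down, gripper open.
Joint ranges: [-2.76, 2.76], [-0.34, 2.15], [-1.52, 1.57], [0.19, 2.46], [-1.09, 4.23], [0.17, 1.99], [-2.82, 2.82]. Speed limits (rad/s): [2.22, 2.22, 3.01, 3.01, 3.14, 3.14, 3.14].

## Interface

Orientations are given as [roll, pitch, yaw] about the fixed x, y, z axes, in that order (R = Rz(yaw) Ry(pitch) Rx(roll)).
In Python, from rig import sensors, read_camera, robot gives the robot as it stands.
- The arm moves only by the tool jog_arm, never from a script. Its argument "targets" is a list of rows, each an object with "travel": the shift along the tool's x, y, z in m, a list of three; "rot": the turn, a rotation vector about the tool's x, y, z in rad, a list of three. A call has 1 to 8 rows; each row is the pose to reach, as a shift and turn from the pose commanded when the call began, along the tool's axes at that moment; what a row does not reach only later rows make up. A row lasts 1/8 s, in which the tool goes at most 62.5 mm and 10.7 degrees, less where a joint would pass 70% of its speed; a pose out of reach is approached as far as the arm can. A call with a gripper value outside its range is refused whole. "fingers" is the opening in per cent of the stroke, from 0 (shut) to 100 (fully open), set as the call begins (left out, the last holds). The fingers move at their own pace and stop on an object; the grip force is fixed at half the most. Time passes only in rows, so rows that repeat a pose let the fingers close. It gives the time, the measured TCP pose, the force, the opening and the grip force at its end, in the units of the state.
- sensors.sense(): the state, without advancing time (a new reading comes with each control period).
- read_camera(name): name is "scene" or "top" or "wrist"; returns a dict with "frame" (384x512x3 uint8, red, green, blue), "K" (3x3 intrinsics, pixels), "k1" (the pictures are not rectified: a ray, as slopes to the right and down, at radius r is drawn at 1 + k1 r^2 times it, then the intrinsics apply), "cam_to_world" (4x4, takes a point from camera to world coordinates). Camera axes: x right, y up, looking along -z (the intrinsics and any distortion apply to the point x, -y, -z); pixel columns grow to the right and rows downward; lengths in mm; the calibration is good to about 2 mm. A picture is of the moment at which its call begins. There is no depth.
- robot.finish_job(): hands the job in; it is judged then, once.
The state is a dict: "t": time; "joint_pos": joint angles; "dq": joint speeds; "joint_efforts": joint torques, N m; "eef_pos": TCP position; "tool_rot": TCP orientation; "ft_force": force on the tool from outside, world axes, zero at the start; "torque": the same for the moment, N m; "opening": finger opening in mm; "finger_force": force on a finger pad.
Only numpy, scipy, OpenCV 4.12 (cv2) and the standard library are available. Lean on these libraries where they do the work, as an engineer would, in place of code of your own. Each camera call takes 0.05 s, during which the arm holds its last target. There are 200 camera calls.

## Task

Put the loose picture-frame strip away in the empty front bay of the white tray by pushing it along the table with the fingertips: ease its pillar-side end in behind the power pillar at an angle, then swing the other end in and push it home until the strip lies flat and flush all along the divider at the back of that bay. Never pinch or lift the strip, do not knock hard against the pillar, and leave everything else on the table where it stands.

Things in the scene. Friction and masses are not known exactly. Their poses are not given: they have to be found in the camera images.
- strip_pillar_end (a point): Centre of the strip's end face on the pillar side (+y end), 11 mm above the underside. Same axes as the strip.
- strip_free_end (a point): Centre of the strip's other end face (-y end, the one away from the pillar), 11 mm above the underside. Same axes as the strip.
- stock_a: Bystander: a strip like the loose one, stored in the tray's rear bay next to the divider. Origin at the middle of its underside.
- stock_b: Bystander: a second strip stored in the rear bay, next to the outer back wall. Origin at the middle of its underside.
- water_a: Bystander: clear water bottle, 64 mm diameter, 210 mm tall, standing left of the power pillar. Origin at the centre of its underside.
- water_b: Bystander: clear water bottle, 64 mm diameter, 210 mm tall, farther left and back. Origin at the centre of its underside.
- glue_jar: Bystander: white glue jar, 60 mm diameter, 85 mm tall, just outside the tray's right-hand end wall. Origin at the centre of its underside.
- paint_cup: Bystander: small gold foil paint cup, 80 mm across the rim, 34 mm tall, front left. Origin at the centre of its underside.
- brush: Bystander: paint brush, 200 mm long, lying by a sheet of paper at the right. Origin on its underside.
- sponge: Bystander: two-layer sponge, 100 x 65 x 34 mm, front right. Origin at the centre of its underside.
- strip: The loose picture-frame strip: dark wood, 300 x 32 mm, lying flat, square-cut ends, 0.11 to 0.22 kg. Stepped section: 14 mm high, raised to 22 mm over the 20 mm on its robot side (upright face there). Starts on the robot's side of the tray, right of the power pillar. Origin: middle of its underside; y along its length to the pillar-side end, x across it, away from the robot, z up.
- tray: White two-bay moulding tray fixed to the table, 360 mm long, 157 mm deep, walls 26 to 40 mm high. No raised floor: things slide straight in. Origin on the table, middle of the front bay; x away from the robot to the tray's back, y left to the pillar side, z up. The front bay is empty, 340 mm long inside, open above and towards the robot; the rear bay holds two strips.
- bay_back (a point): Middle of the front face of the divider (26 mm high) that is the back of the front bay, 35 mm behind the tray's origin, 13 mm up. Axes as the tray's.
- bay_pillar_wall (a point): Front end of the inner face of the front bay's pillar-side (left) end wall, 15 mm up: x = -30, y = +170 mm in the tray's frame. The wall is 30 mm high, 10 mm thick. Axes as the tray's.
- bay_free_wall (a point): Front end of the inner face of the front bay's other (right) end wall, 15 mm up: x = -30, y = -170 mm in the tray's frame. The wall is 30 mm high, 10 mm thick. Axes as the tray's.
- pillar: Raised power pillar fixed in the table: upright round grey column with black outlets, 48 mm diameter, 105 mm tall, in front of the bay's mouth near its left end. Slot between pillar and divider 67 to 75 mm; pillar axis to the near end wall 52 to 80 mm: the strip cannot go in broadside. Origin on the pillar's axis at table level; axes as the tray's.
Things that resemble listed ones, but are neither listed nor needed, are in the scene too. Of the things that look like the pillar, take the one that is farthest to the robot's right at the start.

How it is judged:
By the outcome, as a careful person would: the job done as asked, in the order asked, and still so for the second after the job is handed in, with the robot touching nothing.
It also fails if it takes over 54 s, if anything falls off the work surface, if the arm or the gripper's body presses on something with over 40 N, if the wrist force passes 120 N, or if a joint passes its speed limit or range.

## Working session

There is one attempt and no reset: what is moved stays moved. The work goes in short steps, Python scripts to look and compute and a tool call to move; the robot and the scene stay as the last step left them, time stands still between calls to the robot, and variables do not carry over. Pictures are saved under pics/ and viewed, at most 10 in all, crops included, and the job is handed in when it is done.

Besides the shell and the picture viewer there is one more tool, called after "Call:" by a JSON object that holds its "api" and its "payload", one argument or row to a line. jog_arm: Moves the arm, as the interface text tells. Its arguments: {"type":"object","properties":{"targets":{"type":"array","items":{"type":"object","properties":{"travel":{"type":"array","items":{"type":"number"}},"rot":{"type":"array","items":{"type":"number"}}}}},"fingers":{"type":"number"}},"required":["targets"]}

```bash
ls; mkdir -p pics; cat > h.py <<'E'
import numpy as np, cv2
from rig import sensors, read_camera, robot
def ray(c,u,v):
    K=c["K"];d=np.array([(u-K[0][2])/K[0][0],(v-K[1][2])/K[1][1]]);s=d.copy()
    for _ in range(20): s=d/(1+c["k1"]*(s@s))
    M=np.array(c["cam_to_world"]);return M[:3,3],M[:3,:3]@np.array([s[0],-s[1],-1])
def px2w(c,u,v,z):
    o,d=ray(c,u,v);return (o+d*(z-o[2])/d[2]).round(1)
def w2px(c,p):
    M=np.linalg.inv(np.array(c["cam_to_world"]));q=M[:3,:3]@np.array(p,float)+M[:3,3]
    s=np.array([q[0],-q[1]])/-q[2];s=s*(1+c["k1"]*(s@s));K=c["K"]
    return (K[0][0]*s[0]+K[0][2],K[1][1]*s[1]+K[1][2])
E
python3 - <<'E'
from h import *
import pickle
s=sensors.sense();print({k:np.round(v,3).tolist() for k,v in s.items()})
for n in("scene","top"):
    c=read_camera(n);pickle.dump(c,open(n+".pkl","wb"))
    print(n,c["k1"],np.round(c["K"],1).tolist(),np.round(c["cam_to_world"],2).tolist())
    cv2.imwrite(f"pics/{n}0.png",cv2.resize(c["frame"][:,:,::-1],(768,576),interpolation=cv2.INTER_CUBIC))
E
```

```text
pics
{'t': 0.0, 'joint_pos': [-1.394, 0.577, 0.025, 1.438, -0.015, 1.129, -0.057], 'dq': [-0.0, -0.001, -0.001, -0.0, 0.0, 0.001, -0.001], 'joint_efforts': [0.0, -76.574, 2.25, -28.596, 0.015, 0.013, 0.0], 'eef_pos': [173.927, 651.721, 230.453], 'tool_rot': [-3.14, 0.0, 2.881], 'ft_force': [0.989, 0.281, -0.335], 'torque': [-0.008, 0.014, -0.042], 'finger_force': 0.0, 'opening': 85.304}
scene -0.11850067306087106 [[365.2, 0.0, 256.7], [0.0, 365.2, 185.1], [0.0, 0.0, 1.0]] [[-0.5, -0.47, 0.73, 1335.86], [0.87, -0.29, 0.4, 476.32], [0.02, 0.83, 0.56, 686.3], [0.0, 0.0, 0.0, 1.0]]
top 0.03512463998177601 [[444.1, 0.0, 250.6], [0.0, 444.1, 183.2], [0.0, 0.0, 1.0]] [[-0.08, 0.98, -0.21, 174.92], [-1.0, -0.08, 0.02, 14.5], [-0.0, 0.21, 0.98, 1642.01], [0.0, 0.0, 0.0, 1.0]]
```

View pics/scene0.png

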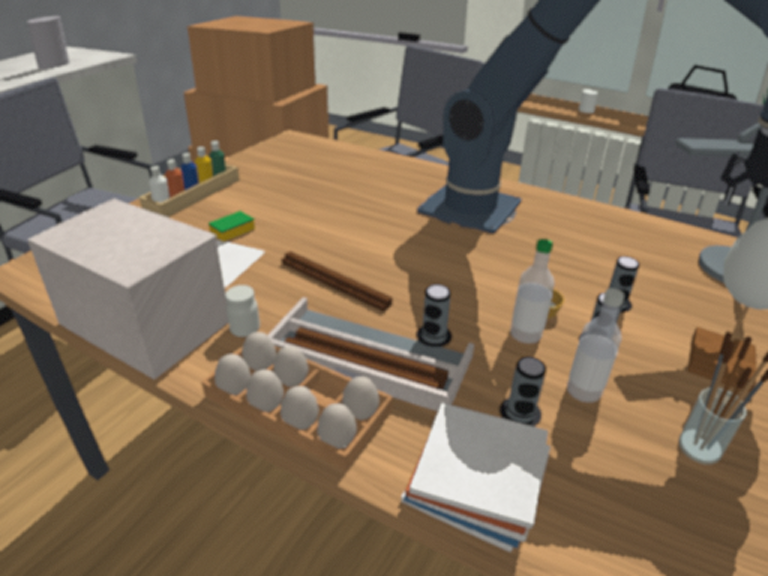

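View pics/top0.png

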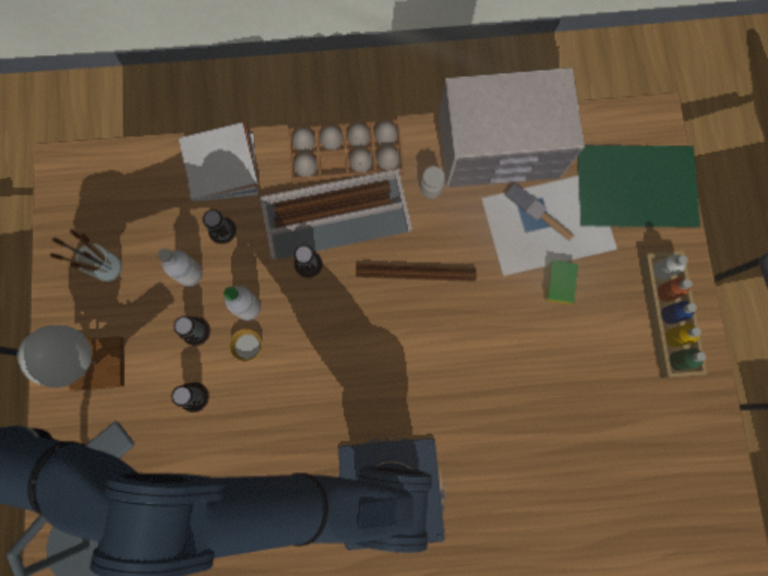

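The top view shows four pillar look-alikes at (307,260), (218,225), (190,328) and (188,397). The one farthest to the robot's right is (307,260), and it also stands in the bay's mouth. The strip runs from (356,269) to (475,272). I'll confirm all of this in an enlarged crop.

```bash
python3 - <<'E'
from h import *
import pickle
c=pickle.load(open("top.pkl","rb"))
f=c["frame"][105:205,160:330,::-1]
f=cv2.resize(f,None,fx=4.7,fy=4.7,interpolation=cv2.INTER_CUBIC)
f=cv2.convertScaleAbs(f,alpha=1.5)
for i in range(0,170,20): cv2.putText(f,str(160+i),(int(i*4.7),10),0,.35,(0,255,255)); cv2.line(f,(int(i*4.7),12),(int(i*4.7),18),(0,255,255))
for i in range(0,100,20): cv2.putText(f,str(105+i),(0,int(i*4.7)+4),0,.35,(0,255,255))
cv2.imwrite("pics/crop1.png",f)
E
```

```text
(no output)
```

View pics/crop1.png

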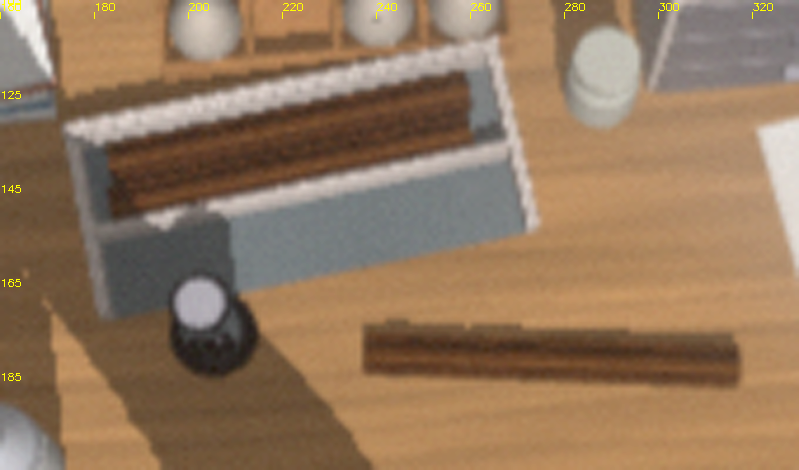

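```bash
python3 - <<'E'
from h import *
import pickle
c=pickle.load(open("top.pkl","rb"))
def P(n,x,y,z): print(n,px2w(c,160+x/4.7-.4,105+y/4.7-.4,z))
P("pil top",200,302,105);P("pil base",213,333,0)
P("Lwall front outer",103,318,30);P("Lwall front inner",112,316,30);P("Lwall front in base",112,318,0)
P("Rwall front outer",539,229,30);P("Rwall front inner",527,233,30)
P("div front top L",105,238,26);P("div front top R",510,158,26)
P("floor front R", 526,234,0)
for n,x,y,z in[("sLback",363,325,14),("sLfront",363,373,22),("sLfrontbase",363,373,0),("sRback",738,335,14),("sRfront",738,385,22),("sRfb",738,385,0)]:P(n,x,y,z)
P("jar",607,55,85)
E
```

```text
pil top [564.7 157.9 105. ]
pil base [564.8 158.8   0. ]
Lwall front outer [577.2 242.3  30. ]
Lwall front inner [578.2 235.1  30. ]
Lwall front in base [584.1 239.3   0. ]
Rwall front outer [ 620.9 -109.2   30. ]
Rwall front inner [618.4 -99.3  30. ]
div front top L [643.8 237.8  26. ]
div front top R [683.2 -91.8  26. ]
floor front R [ 625.9 -100.5    0. ]
sLback [557.9  37.5  14. ]
sLfront [517.1  40.4  22. ]
sLfrontbase [521.7  40.8   0. ]
sRback [ 524.5 -260.5   14. ]
sRfront [ 482.4 -254.5   22. ]
sRfb [ 486.6 -258.1    0. ]
jar [ 742.4 -171.6   85. ]
```

```bash
cat >> h.py <<'E'
from scipy.spatial.transform import Rotation as Ro
# tray frame (world): origin TO, yaw TY
TO=np.array([628.,71.]);TY=.121
def t2w(x,y,o=None): return TO+np.array([[np.cos(TY),-np.sin(TY)],[np.sin(TY),np.cos(TY)]])@[x,y]
def w2t(x,y): return np.array([[np.cos(TY),np.sin(TY)],[-np.sin(TY),np.cos(TY)]])@(np.array([x,y])-TO)
def plan(*wps):
    "wps: world (x,y,z,yaw), tool down -> rows from the present pose"
    s=sensors.sense();R=Ro.from_euler('xyz',s["tool_rot"]);print("t",round(s["t"],2),np.round(s["eef_pos"],1),np.round(s["tool_rot"],3))
    for x,y,z,yaw in wps:
        d=R.inv().apply(np.array([x,y,z])-s["eef_pos"])/1000
        r=(R.inv()*Ro.from_euler('xyz',[np.pi,0,yaw])).as_rotvec()
        print(d.round(4).tolist(),r.round(3).tolist())
E
python3 -c "
from h import *
y=3.03
plan((220,600,280,2.92),(275,560,290,2.97),(330,515,290,y),(380,475,290,y),(425,435,290,y),(460,385,290,y),(490,330,290,y),(510,275,290,y),(500,60,300,y))"
```

```text
t 0.1 [173.9 651.8 230.5] [-3.14   0.     2.881]
[-0.0579, -0.0382, -0.0494] [-0.001, 0.0, -0.039]
[-0.1213, -0.0627, -0.0594] [-0.001, 0.0, -0.089]
[-0.1861, -0.092, -0.0593] [-0.001, -0.0, -0.149]
[-0.2447, -0.1178, -0.0593] [-0.001, -0.0, -0.149]
[-0.2985, -0.1448, -0.0592] [-0.001, -0.0, -0.149]
[-0.3452, -0.1841, -0.0592] [-0.001, -0.0, -0.149]
[-0.3883, -0.2295, -0.0591] [-0.001, -0.0, -0.149]
[-0.4218, -0.2775, -0.059] [-0.001, -0.0, -0.149]
[-0.4676, -0.4878, -0.0687] [-0.001, -0.0, -0.149]
```

Call:
{"api": "jog_arm", "payload": {
  "targets": [
    {"travel": [-0.04, -0.02, -0.045], "rot": [0, 0, -0.04]},
    {"travel": [-0.09, -0.05, -0.059], "rot": [0, 0, -0.09]},
    {"travel": [-0.15, -0.077, -0.059], "rot": [0, 0, -0.149]},
    {"travel": [-0.205, -0.1, -0.059], "rot": [0, 0, -0.149]},
    {"travel": [-0.26, -0.125, -0.059], "rot": [0, 0, -0.149]},
    {"travel": [-0.315, -0.155, -0.059], "rot": [0, 0, -0.149]},
    {"travel": [-0.365, -0.195, -0.059], "rot": [0, 0, -0.149]},
    {"travel": [-0.41, -0.24, -0.059], "rot": [0, 0, -0.149]}
  ],
  "fingers": 100
}}

```text
t: 1.1
eef_pos: [508.0, 315.2, 289.8]
tool_rot: [-3.141, -0.0, 3.03]
ft_force: [0.7, 1.0, 0.2]
opening: 85.8
finger_force: 0.0
```

```bash
python3 -c "
from h import *
y=3.03
plan((510,220,290,y),(510,160,290,y),(500,100,290,y),(480,40,290,y),(475,0,300,y))"
```

```text
t 1.1 [508.  315.2 289.8] [-3.141 -0.     3.03 ]
[-0.0126, -0.0944, -0.0002] [-0.001, -0.0, -0.0]
[-0.0193, -0.154, -0.0002] [-0.001, -0.0, -0.0]
[-0.0161, -0.2147, -0.0001] [-0.001, -0.0, -0.0]
[-0.0029, -0.2766, -0.0001] [-0.001, -0.0, -0.0]
[-0.0024, -0.3169, -0.0101] [-0.001, -0.0, -0.0]
```

Call:
{"api": "jog_arm", "payload": {
  "targets": [
    {"travel": [-0.01, -0.06, 0], "rot": [0, 0, 0]},
    {"travel": [-0.018, -0.12, 0], "rot": [0, 0, 0]},
    {"travel": [-0.018, -0.18, 0], "rot": [0, 0, 0]},
    {"travel": [-0.012, -0.24, -0.005], "rot": [0, 0, 0]},
    {"travel": [-0.003, -0.3, -0.01], "rot": [0, 0, 0]},
    {"travel": [-0.003, -0.317, -0.01], "rot": [0, 0, 0]},
    {"travel": [-0.003, -0.317, -0.01], "rot": [0, 0, 0]}
  ]
}}

```text
t: 1.98
eef_pos: [474.4, 1.0, 300.3]
tool_rot: [3.141, 0.0, 3.028]
ft_force: [0.1, 1.6, 0.2]
opening: 85.4
finger_force: 0.0
```

```bash
cat >> h.py <<'E'
def snap(n,f,cam="wrist",show=True):
    c=read_camera(cam);import pickle;pickle.dump(c,open(f+".pkl","wb"))
    im=cv2.resize(c["frame"][:,:,::-1],None,fx=1.5,fy=1.5,interpolation=cv2.INTER_CUBIC)
    cv2.imwrite(f"pics/{f}.png",im);return c
E
python3 -c "
from h import *
c=snap(0,'w1');print(np.round(c['cam_to_world'],2).tolist());print(sensors.sense()['t'],sensors.sense()['eef_pos'])"
```

```text
[[0.11, -0.94, -0.31, 395.85], [0.99, 0.11, 0.04, 10.15], [-0.0, -0.31, 0.95, 442.36], [0.0, 0.0, 0.0, 1.0]]
2.025 [474.73232828   2.56275844 300.16318148]
```

View pics/w1.png

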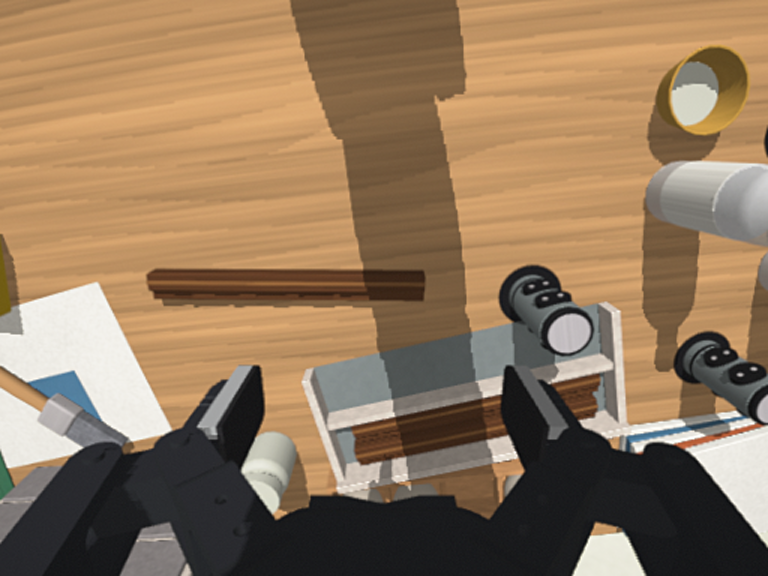

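The wrist view shows the strip from (148,270) to (424,300). The pillar base is at (529,294), with a dark foot ring. The bay mouth runs from (316,372) to (598,307), and the divider's top front edge from (330,411) to (612,360).

```bash
python3 - <<'E'
from h import *
import pickle
c=pickle.load(open("w1.pkl","rb"))
def P(n,x,y,z):
    p=px2w(c,x/1.5-.17,y/1.5-.17,z); print(n,p,w2t(*p[:2]).round(1))
P("pil base",529,294,0);P("flange r",560,294,0);P("flange l",499,294,0);P("pil top",568,334,105);P("pt l",543,334,105);P("pt r",593,334,105)
P("Lw in",598,307,30);P("Lw out",615,303,30);P("Rw in",316,368,30);P("Rw out",303,371,30)
P("div L",610,360,26);P("div R",330,411,26)
P("S front L base",424,271,0);P("S front R base",149,271,0)
P("S front L 22",424,271,22);P("S front R 22",149,271,22)
P("S back L 14",424,300,14);P("S back R 14",163,304,14);P("S back R 14",163,293,14)
P("jar",275,448,85)
E
python3 - <<'E'
import cv2
f=cv2.imread("pics/w1.png")
a=cv2.resize(f[255:315,130:440],None,fx=2.5,fy=2.5,interpolation=cv2.INTER_CUBIC)
b=cv2.resize(f[255:435,290:640],None,fx=2.2,fy=2.2,interpolation=cv2.INTER_CUBIC)
import numpy as np
o=np.zeros((a.shape[0]+b.shape[0],800,3),np.uint8);o[:a.shape[0],:a.shape[1]]=a;o[a.shape[0]:,:b.shape[1]]=b
cv2.imwrite("pics/w1c.png",cv2.convertScaleAbs(o,alpha=1.6))
E
```

```text
pil base [566.1 157.2   0. ] [-51.  93.]
flange r [570.1 192.6  -0. ] [-42.8 127.7]
flange l [562.1 123.2   0. ] [-59.1  59.8]
pil top [567.8 157.4 105. ] [-49.3  93. ]
pt l [565.1 134.8 105. ] [-54.7  70.9]
pt r [570.6 180.1 105. ] [-43.8 115.2]
Lw in [578.  221.8  30. ] [-31.4 155.7]
Lw out [575.5 240.2  30. ] [-31.7 174.3]
Rw in [615.4 -90.3  30. ] [ -32.  -158.6]
Rw out [ 617.6 -105.5   30. ] [ -31.6 -174. ]
div L [646.6 241.3  26. ] [ 39.  166.8]
div R [675.7 -84.4  26. ] [  28.6 -160. ]
S front L base [525.6  41.1   0. ] [-105.3  -17.3]
S front R base [ 490.2 -265.1    0. ] [-177.4 -317. ]
S front L 22 [519.2  39.6  22. ] [-111.8  -18. ]
S front R 22 [ 485.5 -251.4   22. ] [-180.4 -302.8]
S back L 14 [554.4  37.4  14. ] [-77.1 -24.5]
S back R 14 [ 526.3 -251.5   14. ] [-139.9 -307.9]
S back R 14 [ 513.7 -247.9   14. ] [-152.  -302.8]
jar [ 675.  -135.7   85. ] [  21.7 -210.9]
```

View pics/w1c.png

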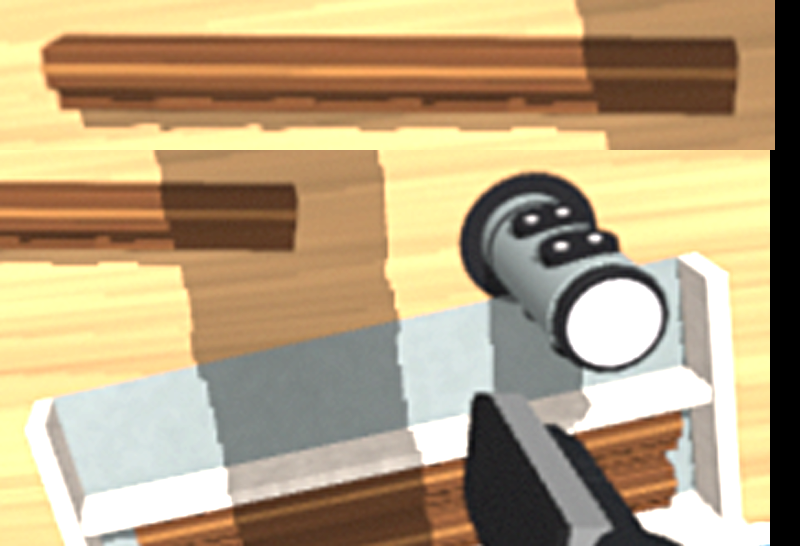

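```bash
python3 - <<'E'
from h import *
import pickle
c=pickle.load(open("w1.pkl","rb"));f=c["frame"].astype(np.float32)
def samp(p):
    u,v=w2px(c,p);return cv2.remap(f,np.float32([[u]]),np.float32([[v]]),1)[0,0]
def prof(a,b,z,n):
    a=np.array(a,float);b=np.array(b,float)
    for k in range(n+1):
        q=a+(b-a)*k/n;w=t2w(*q);print(q.round(0).tolist(),samp([*w,z]).round(0).astype(int).tolist(),end=' ')
    print()
print("across bay y=-130");prof((-50,-130),(80,-130),0,65)
print("across bay y=-20");prof((-50,-80),(80,-80),0,65)
print("along x=10 right");prof((10,-200),(10,-150),0,25)
print("left x=-5");prof((-5,150),(-5,200),0,25)
print("pillar foot y at x=-65");prof((-75,40),(-75,140),0,50)
E
```

```text
across bay y=-130
[-50.0, -130.0] [188, 145, 99] [-48.0, -130.0] [193, 148, 101] [-46.0, -130.0] [196, 151, 103] [-44.0, -130.0] [193, 149, 100] [-42.0, -130.0] [188, 144, 98] [-40.0, -130.0] [186, 142, 97] [-38.0, -130.0] [189, 145, 98] [-36.0, -130.0] [188, 144, 98] [-34.0, -130.0] [179, 138, 92] [-32.0, -130.0] [172, 132, 89] [-30.0, -130.0] [173, 133, 91] [-28.0, -130.0] [178, 136, 93] [-26.0, -130.0] [180, 137, 94] [-24.0, -130.0] [186, 143, 96] [-22.0, -130.0] [196, 150, 100] [-20.0, -130.0] [179, 148, 115] [-18.0, -130.0] [142, 141, 135] [-16.0, -130.0] [131, 140, 141] [-14.0, -130.0] [134, 142, 142] [-12.0, -130.0] [134, 142, 142] [-10.0, -130.0] [136, 144, 143] [-8.0, -130.0] [136, 143, 143] [-6.0, -130.0] [133, 141, 141] [-4.0, -130.0] [133, 141, 140] [-2.0, -130.0] [132, 141, 140] [0.0, -130.0] [132, 141, 140] [2.0, -130.0] [133, 141, 140] [4.0, -130.0] [133, 141, 141] [6.0, -130.0] [133, 141, 141] [8.0, -130.0] [134, 142, 141] [10.0, -130.0] [135, 142, 141] [12.0, -130.0] [135, 143, 142] [14.0, -130.0] [135, 143, 141] [16.0, -130.0] [136, 143, 142] [18.0, -130.0] [136, 14
[... 5226 characters left out ...]
-75.0, 94.0] [47, 47, 49] [-75.0, 96.0] [43, 44, 45] [-75.0, 98.0] [35, 36, 37] [-75.0, 100.0] [33, 34, 35] [-75.0, 102.0] [31, 31, 32] [-75.0, 104.0] [30, 30, 31] [-75.0, 106.0] [28, 28, 30] [-75.0, 108.0] [30, 30, 32] [-75.0, 110.0] [30, 30, 33] [-75.0, 112.0] [28, 29, 32] [-75.0, 114.0] [26, 26, 30] [-75.0, 116.0] [45, 39, 36] [-75.0, 118.0] [104, 81, 59] [-75.0, 120.0] [171, 131, 90] [-75.0, 122.0] [201, 154, 104] [-75.0, 124.0] [202, 154, 105] [-75.0, 126.0] [200, 153, 104] [-75.0, 128.0] [201, 154, 105] [-75.0, 130.0] [200, 154, 105] [-75.0, 132.0] [200, 152, 104] [-75.0, 134.0] [202, 154, 105] [-75.0, 136.0] [202, 155, 105] [-75.0, 138.0] [202, 154, 105] [-75.0, 140.0] [201, 154, 105]
```

```bash
sed -i 's/^TO=.*/TO=np.array([638.9,72.3]);TY=.121/' h.py; python3 -c "
from h import *
y=3.027
plan((478,-55,250,y),(480,-105,195,y),(480,-105,3,y),(568,-115.6,3,y))"
```

```text
t 2.02 [474.7   2.6 300.2] [ 3.141 -0.     3.03 ]
[-0.0097, -0.0569, 0.0501] [0.001, -0.0, 0.003]
[-0.0172, -0.1064, 0.1051] [0.001, -0.0, 0.003]
[-0.0172, -0.1065, 0.2971] [0.001, -0.0, 0.003]
[-0.1059, -0.1072, 0.2971] [0.001, -0.0, 0.003]
```

Call:
{"api": "jog_arm", "payload": {
  "targets": [
    {"travel": [-0.008, -0.04, 0.035], "rot": [0, 0, 0]},
    {"travel": [-0.015, -0.09, 0.07], "rot": [0, 0, 0]},
    {"travel": [-0.017, -0.107, 0.12], "rot": [0, 0, 0]},
    {"travel": [-0.017, -0.107, 0.17], "rot": [0, 0, 0]},
    {"travel": [-0.017, -0.107, 0.22], "rot": [0, 0, 0]},
    {"travel": [-0.017, -0.107, 0.26], "rot": [0, 0, 0]},
    {"travel": [-0.017, -0.107, 0.285], "rot": [0, 0, 0]},
    {"travel": [-0.017, -0.107, 0.296], "rot": [0, 0, 0]}
  ],
  "fingers": 60
}}

```text
t: 3.02
eef_pos: [479.5, -104.4, 2.4]
tool_rot: [3.14, -0.002, 3.033]
ft_force: [-0.3, 0.4, -0.6]
opening: 51.4
finger_force: 0.0
```

```bash
python3 -c "
from h import *
y=3.027
plan((480,-105,3,y),(568,-115.6,3,y))
c=snap(0,'w2')"
```

```text
t 3.02 [ 479.5 -104.4    2.4] [ 3.140e+00 -2.000e-03  3.033e+00]
[-0.0006, -0.0005, -0.0006] [0.001, -0.003, 0.005]
[-0.0892, -0.0015, -0.0008] [0.001, -0.003, 0.005]
```

View pics/w2.png

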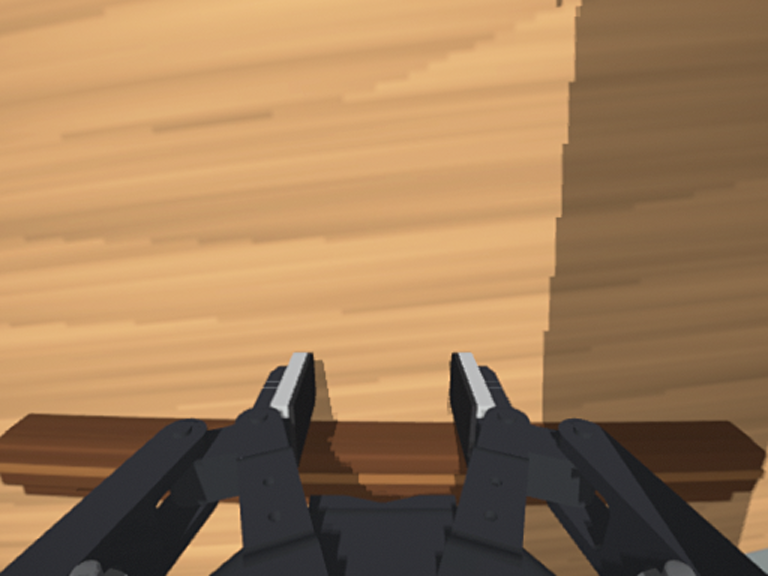

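The strip lies parallel just ahead of the fingers, with its ends at about x=5 and x=765 and the fingers centred at x=383. I'll push it sideways.

Call:
{"api": "jog_arm", "payload": {
  "targets": [
    {"travel": [-0.01, 0, 0], "rot": [0, 0, 0.005]},
    {"travel": [-0.021, 0, 0], "rot": [0, 0, 0.005]},
    {"travel": [-0.033, 0, 0], "rot": [0, 0, 0.005]},
    {"travel": [-0.046, 0, 0], "rot": [0, 0, 0.005]},
    {"travel": [-0.059, 0, 0], "rot": [0, 0, 0.005]},
    {"travel": [-0.071, -0.001, 0], "rot": [0, 0, 0.005]},
    {"travel": [-0.081, -0.001, 0], "rot": [0, 0, 0.005]},
    {"travel": [-0.089, -0.001, 0], "rot": [0, 0, 0.005]}
  ]
}}

```text
t: 4.08
eef_pos: [568.3, -117.6, 4.2]
tool_rot: [-3.142, -0.0, 3.025]
ft_force: [-2.5, -0.4, 1.7]
opening: 51.2
finger_force: 1.0
```

```bash
cat >> h.py <<'E'
def strip_mask_ends(cam="top"):
    "strip pose from dark wood pixels of the top view (bigger blob not in rear bay): print min-area rect in tray frame"
    c=read_camera(cam);f=c["frame"].astype(int);r,g,b=f[:,:,0],f[:,:,1],f[:,:,2]
    return c
E
python3 -c "
from h import *
c=read_camera('top');f=c['frame']
print(sensors.sense()['eef_pos'],sensors.sense()['ft_force'])
cv2.imwrite('pics/top2.png',cv2.convertScaleAbs(cv2.resize(f[105:205,160:330,::-1],None,fx=4.7,fy=4.7,interpolation=cv2.INTER_CUBIC),alpha=1.5))
import pickle;pickle.dump(c,open('top2.pkl','wb'))"
```

```text
[ 569.52192217 -117.70221617    4.3122561 ] [ 1.35559483 -0.15181204 -0.12392398]
```

View pics/top2.png

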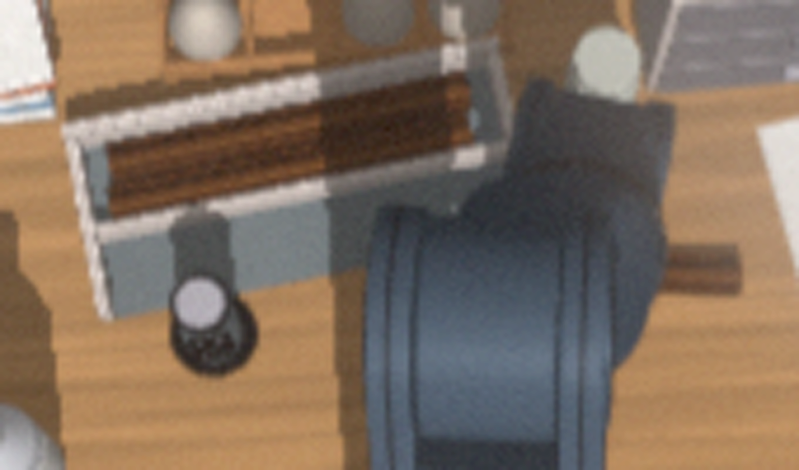

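```bash
python3 -c "
from h import *
plan((560,-116.6,4,3.027),(560,-150,150,3.4),(565,-220,150,3.8),(574,-310,150,4.597))
print(sensors.sense()['joint_pos'])"
```

```text
t 4.12 [ 569.5 -117.7    4.3] [-3.142e+00  1.000e-03  3.025e+00]
[0.0096, -0.0, 0.0003] [-0.0, 0.001, -0.002]
[0.0055, -0.0332, -0.1457] [-0.0, 0.001, -0.375]
[-0.0076, -0.1021, -0.1457] [-0.001, 0.001, -0.775]
[-0.027, -0.1905, -0.1456] [-0.001, 0.001, -1.572]
[ 0.04345338  0.72972498  0.12565253  1.91274305 -0.17246599  0.50808178
  1.74231228]
```

Call:
{"api": "jog_arm", "payload": {
  "targets": [
    {"travel": [0.012, 0, -0.01], "rot": [0, 0, 0]},
    {"travel": [0.012, 0, -0.06], "rot": [0, 0, 0.1]},
    {"travel": [0.01, -0.02, -0.11], "rot": [0, 0, 0.28]},
    {"travel": [0, -0.06, -0.146], "rot": [0, 0, 0.46]},
    {"travel": [-0.01, -0.1, -0.146], "rot": [0, 0, 0.64]},
    {"travel": [-0.02, -0.14, -0.146], "rot": [0, 0, 0.82]},
    {"travel": [-0.025, -0.18, -0.146], "rot": [0, 0, 1.0]},
    {"travel": [-0.027, -0.19, -0.146], "rot": [0, 0, 1.18]}
  ],
  "fingers": 0
}}

```text
t: 5.12
eef_pos: [570.5, -312.6, 151.1]
tool_rot: [-3.141, 0.001, 1.835]
ft_force: [0.2, 0.7, 0.0]
opening: -0.1
finger_force: 0.0
```

Call:
{"api": "jog_arm", "payload": {
  "targets": [
    {"travel": [0, 0, 0], "rot": [0, 0, 0.18]},
    {"travel": [0, 0, 0], "rot": [0, 0, 0.36]},
    {"travel": [0, 0, 0], "rot": [0, 0, 0.39]},
    {"travel": [0, 0, 0], "rot": [0, 0, 0.39]}
  ]
}}

```text
t: 5.62
eef_pos: [572.1, -309.1, 150.5]
tool_rot: [3.142, -0.0, 1.458]
ft_force: [-0.4, 0.6, -1.2]
opening: 0.4
finger_force: 0.0
```

```bash
python3 -c "
from h import *
c=snap(0,'w3');plan((574.9,-290.4,3,1.456));print(np.round(c['cam_to_world'],2).tolist())"
```

```text
t 5.67 [ 572.2 -309.2  150.5] [ 3.141 -0.     1.458]
[0.0189, 0.0006, 0.1476] [0.0, -0.0, 0.002]
[[0.99, 0.11, 0.03, 581.46], [-0.11, 0.94, 0.31, -229.95], [0.0, -0.31, 0.95, 292.6], [0.0, 0.0, 0.0, 1.0]]
```

View pics/w3.png

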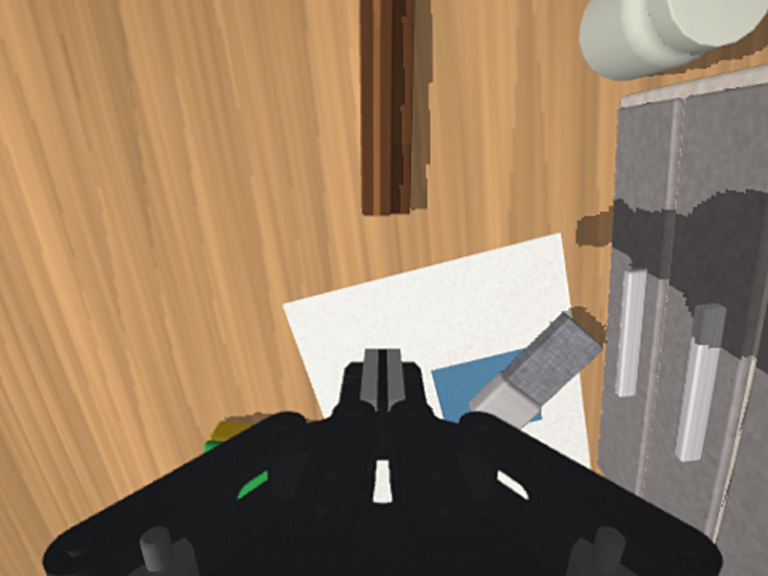

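```bash
python3 - <<'E'
from h import *
import pickle
c=pickle.load(open("w3.pkl","rb"))
def P(n,x,y,z):
    p=px2w(c,x/1.5-.17,y/1.5-.17,z); print(n,p,w2t(*p[:2]).round(1))
P("end fr0",362,215,0);P("end fr22",362,215,22);P("end bk14",411,213,14);P("end bk0",411,213,0)
P("fr far 22",360,2,22);P("back far14",414,2,14);P("bk far0",414,2,0)
P("brush near",470,400,10);P("brush tip",565,312,10);P("paper l",285,303,0);P("paper top",560,234,0)
E
```

```text
end fr0 [ 563.1 -270.1    0. ] [-116.6 -330.7]
end fr22 [ 564.5 -267.1   22. ] [-114.8 -327.9]
end bk14 [ 596.7 -270.6   14. ] [ -83.3 -335.3]
end bk0 [ 597.5 -272.6    0. ] [ -82.7 -337.4]
fr far 22 [ 578.8 -146.3   22. ] [ -86.  -209.7]
back far14 [ 610.2 -147.4   14. ] [ -55.  -214.6]
bk far0 [ 611.6 -143.2    0. ] [ -53.1 -210.6]
brush near [ 629.9 -422.5   10. ] [ -68.7 -490.1]
brush tip [ 703.3 -355.9   10. ] [  12.2 -432.8]
paper l [ 497.2 -328.8    0. ] [-189.1 -381.1]
paper top [ 702.6 -299.3    0. ] [  18.4 -376.6]
```

Call:
{"api": "jog_arm", "payload": {
  "targets": [
    {"travel": [0.007, 0.0025, 0.04], "rot": [0, 0, 0.001]},
    {"travel": [0.0145, 0.0036, 0.085], "rot": [0, 0, 0.001]},
    {"travel": [0.0145, 0.0036, 0.125], "rot": [0, 0, 0.001]},
    {"travel": [0.0145, 0.0036, 0.146], "rot": [0, 0, 0.001]},
    {"travel": [0.0145, 0.0036, 0.146], "rot": [0, 0, 0.001]},
    {"travel": [0.0145, 0.0036, 0.146], "rot": [0, 0, 0.001]}
  ]
}}

```text
t: 6.42
eef_pos: [578.4, -296.3, 5.9]
tool_rot: [3.14, 0.001, 1.454]
ft_force: [-0.1, 0.7, 0.5]
opening: 0.4
finger_force: 0.0
```

Call:
{"api": "jog_arm", "payload": {
  "targets": [
    {"travel": [0.008, 0, 0], "rot": [0, 0, 0]},
    {"travel": [0.016, 0, 0], "rot": [0, 0, 0]},
    {"travel": [0.024, 0, 0], "rot": [0, 0, 0]},
    {"travel": [0.033, 0, 0], "rot": [0, 0, 0]},
    {"travel": [0.043, 0, 0], "rot": [0, 0, 0]},
    {"travel": [0.053, 0, 0], "rot": [0, 0, 0]},
    {"travel": [0.063, 0, 0], "rot": [0, 0, 0]},
    {"travel": [0.07, 0, 0], "rot": [0, 0, 0]}
  ]
}}

```text
t: 7.42
eef_pos: [586.0, -224.9, 4.2]
tool_rot: [-3.141, -0.0, 1.454]
ft_force: [-0.4, -2.1, 0.8]
opening: -0.1
finger_force: 0.7
```

```bash
python3 - <<'E'
from h import *
import pickle
c=read_camera("wrist");pickle.dump(c,open("w4.pkl","wb"))
s=sensors.sense();print(s["t"],s["eef_pos"],s["tool_rot"],s["ft_force"],np.round(c["cam_to_world"],2).tolist())
t=read_camera("top");pickle.dump(t,open("t4.pkl","wb"))
a=cv2.resize(c["frame"][:,:,::-1],(400,300));b=cv2.resize(t["frame"][105:205,160:330,::-1],(799,300))
o=np.zeros((600,799,3),np.uint8);o[:300,:400]=a;o[300:]=b
cv2.imwrite("pics/p4.png",cv2.convertScaleAbs(o,alpha=1.4))
E
```

```text
7.475 [ 586.16929882 -223.76401619    4.06238485] [-3.14114412e+00 -1.17867066e-03  1.45514840e+00] [ 0.25676403 -0.18252497  0.61464135] [[0.99, 0.11, 0.03, 595.68], [-0.12, 0.94, 0.31, -145.82], [0.0, -0.31, 0.95, 146.27], [0.0, 0.0, 0.0, 1.0]]
```

View pics/p4.png

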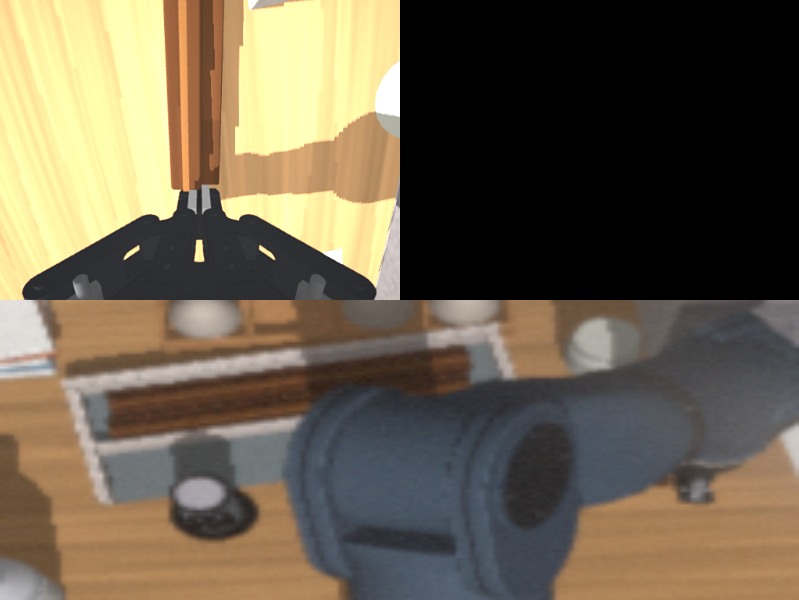

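```bash
cat >> h.py <<'E'
def tail(c):
    "left (front, z22) edge of the strip in the wrist view at rows; red<..: brown vs table by saturation/brightness step"
    f=c["frame"].astype(float)
    out=[]
    for v in (30,80,130,180,210):
        row=cv2.GaussianBlur(f[v:v+3].mean(0).mean(1)[None],(1,1),0)[0]
        g=np.diff(row); k=170+np.argmin(g[170:245]); out.append((v,k,int(g[k])))
    pts=[px2w(c,k+1,v+1,22) for v,k,_ in out]
    print(out);print([(p[:2].tolist(),w2t(*p[:2]).round(1).tolist()) for p in pts])
E
python3 - <<'E'
from h import *
import pickle
c=pickle.load(open("w4.pkl","rb"));tail(c)
for x,y,z in((173,190,22),(218,186,14)):
    p=px2w(c,x*1.28,y*1.28,z);print(p,w2t(*p[:2]))
f=c["frame"].astype(int);print(f[200:250:3,225].tolist())
E
```

```text
[(30, np.int64(209), -93), (80, np.int64(211), -55), (130, np.int64(213), -62), (180, np.int64(215), -72), (210, np.int64(217), -52)]
[([581.2, -116.5], [-80.1, -180.5]), ([579.0, -135.5], [-84.5, -199.1]), ([576.6, -156.1], [-89.4, -219.2]), ([573.8, -178.9], [-94.9, -241.5]), ([572.4, -193.9], [-98.1, -256.2])]
[ 571.3 -211.4   22. ] [-101.34973367 -273.4660518 ]
[ 600.7 -216.2   14. ] [ -72.7440777  -281.77968195]
[[114, 73, 47], [114, 73, 45], [115, 73, 46], [113, 73, 46], [113, 72, 44], [114, 73, 46], [113, 71, 45], [114, 73, 46], [114, 73, 45], [114, 72, 45], [114, 73, 47], [114, 72, 44], [115, 73, 46], [115, 72, 45], [147, 102, 68], [247, 211, 143], [247, 210, 143]]
```

Call:
{"api": "jog_arm", "payload": {
  "targets": [
    {"travel": [0.007, 0, 0], "rot": [0, 0, 0]},
    {"travel": [0.016, 0, 0], "rot": [0, 0, 0]},
    {"travel": [0.025, 0, 0], "rot": [0, 0, 0]},
    {"travel": [0.034, 0, 0], "rot": [0, 0, 0]},
    {"travel": [0.043, 0, 0], "rot": [0, 0, 0]},
    {"travel": [0.052, 0, 0], "rot": [0, 0, 0]},
    {"travel": [0.06, 0, 0], "rot": [0, 0, 0]},
    {"travel": [0.066, 0, 0], "rot": [0, 0, 0]}
  ]
}}

```text
t: 8.52
eef_pos: [593.7, -159.7, 4.3]
tool_rot: [-3.142, -0.0, 1.454]
ft_force: [0.9, -1.6, -0.3]
opening: -0.3
finger_force: 0.3
```

```bash
python3 - <<'E'
from h import *
c=read_camera("wrist");tail(c);s=sensors.sense();print(s["eef_pos"],s["tool_rot"],w2t(*s["eef_pos"][:2]))
E
```

```text
[(30, np.int64(209), -51), (80, np.int64(212), -49), (130, np.int64(213), -51), (180, np.int64(216), -49), (210, np.int64(217), -75)]
[([589.0, -51.3], [-64.5, -116.7]), ([587.2, -70.3], [-68.5, -135.3]), ([584.3, -90.9], [-73.9, -155.4]), ([582.0, -113.8], [-78.9, -177.9]), ([580.1, -128.7], [-82.6, -192.4])]
[ 593.81638609 -158.81913795    4.22213019] [-3.14144932e+00 -6.70544218e-04  1.45477865e+00] [ -72.65120715 -223.98747793]
```

Call:
{"api": "jog_arm", "payload": {
  "targets": [
    {"travel": [0.007, 0, 0], "rot": [0, 0, 0]},
    {"travel": [0.016, 0, 0], "rot": [0, 0, 0]},
    {"travel": [0.025, 0, 0], "rot": [0, 0, 0]},
    {"travel": [0.035, 0, 0], "rot": [0, 0, 0]},
    {"travel": [0.045, 0, 0], "rot": [0, 0, 0]},
    {"travel": [0.055, 0, 0], "rot": [0, 0, 0]},
    {"travel": [0.064, 0, 0], "rot": [0, 0, 0]},
    {"travel": [0.071, 0, 0], "rot": [0, 0, 0]}
  ]
}}

```text
t: 9.57
eef_pos: [601.9, -89.0, 4.3]
tool_rot: [-3.141, -0.0, 1.454]
ft_force: [-0.6, -1.4, 1.7]
opening: 0.1
finger_force: 0.8
```

```bash
python3 - <<'E'
from h import *
c=read_camera("wrist");tail(c);s=sensors.sense();print(s["eef_pos"],s["tool_rot"],w2t(*s["eef_pos"][:2]),s["ft_force"])
E
```

```text
[(30, np.int64(209), -34), (80, np.int64(212), -55), (130, np.int64(213), -48), (180, np.int64(216), -48), (210, np.int64(217), -71)]
[([597.2, 19.3], [-47.8, -47.6]), ([595.4, 0.3], [-51.9, -66.2]), ([592.5, -20.2], [-57.2, -86.2]), ([590.2, -43.1], [-62.3, -108.7]), ([588.3, -58.1], [-66.0, -123.3])]
[602.04745189 -87.840004     4.09671855] [-3.14119541e+00 -9.17357302e-04  1.45512465e+00] [ -55.91279014 -154.52084352] [-5.13904663e-05 -3.88592701e-01  8.64883424e-01]
```

```bash
cat >> h.py <<'E'
def spose(th,xt,yt,z=3,piv=None):
    "tool pose (world) for tool at strip-frame (xt,yt), strip turned so back pillar corner (16,150) sits at piv (tray)"
    a=-th;R=np.array([[np.cos(a),-np.sin(a)],[np.sin(a),np.cos(a)]])
    t=np.array(piv)+R@(np.array([xt,yt])-[16,150]);w=t2w(*t)
    return (w[0],w[1],z,np.pi+TY-th)
E
python3 -c "
from h import *
p=(31,143.5)
plan(spose(.235,-46,-20,100,p),spose(.235,-46,-20,3,p))"
```

```text
t 9.62 [602.  -87.8   4.1] [-3.141e+00 -1.000e-03  1.455e+00]
[0.1401, -0.0471, -0.0958] [0.0, -0.001, -1.572]
[0.14, -0.0471, 0.0012] [0.0, -0.001, -1.572]
```

Call:
{"api": "jog_arm", "payload": {
  "targets": [
    {"travel": [-0.015, 0, -0.005], "rot": [0, 0, 0]},
    {"travel": [-0.015, 0, -0.05], "rot": [0, 0, -0.05]},
    {"travel": [-0.01, -0.02, -0.1], "rot": [0, 0, -0.23]},
    {"travel": [0.02, -0.047, -0.12], "rot": [0, 0, -0.41]},
    {"travel": [0.06, -0.047, -0.12], "rot": [0, 0, -0.59]},
    {"travel": [0.1, -0.047, -0.12], "rot": [0, 0, -0.77]},
    {"travel": [0.13, -0.047, -0.12], "rot": [0, 0, -0.95]},
    {"travel": [0.14, -0.047, -0.12], "rot": [0, 0, -1.13]}
  ],
  "fingers": 60
}}

```text
t: 10.62
eef_pos: [571.6, 55.8, 124.5]
tool_rot: [3.141, -0.0, 2.591]
ft_force: [0.4, 0.3, 0.5]
opening: 50.7
finger_force: 0.0
```

Call:
{"api": "jog_arm", "payload": {
  "targets": [
    {"travel": [0, 0, 0], "rot": [0, 0, -0.18]},
    {"travel": [0, 0, 0], "rot": [0, 0, -0.36]},
    {"travel": [0, 0, 0], "rot": [0, 0, -0.44]},
    {"travel": [0, 0, 0], "rot": [0, 0, -0.44]}
  ]
}}

```text
t: 11.12
eef_pos: [571.6, 53.0, 124.6]
tool_rot: [-3.141, 0.0, 3.021]
ft_force: [-0.1, -0.1, 0.4]
opening: 50.9
finger_force: 0.0
```

```bash
python3 - <<'E'
from h import *
import pickle
c=read_camera("wrist");pickle.dump(c,open("w6.pkl","wb"))
p=(31,143.5)
plan(spose(.235,-46,-20,3,p))
# strip's front edge: profiles along strip-x at a few strip y, z=22
a=-.235;R=np.array([[np.cos(a),-np.sin(a)],[np.sin(a),np.cos(a)]])
g=c["frame"].astype(np.float32).mean(2)
for y in(-140,-100,-70,40,70,100):
    xs=np.arange(-40,12,2.);q=[w2px(c,[*t2w(*(np.array(p)+R@(np.array([x,y])-[16,150]))),0]) for x in xs]
    m=np.float32(q)[None];print(y,cv2.remap(g,m[...,0],m[...,1],1)[0].astype(int).tolist())
for x in(-8,):
    ys=np.arange(-170,-130,2.);q=[w2px(c,[*t2w(*(np.array(p)+R@(np.array([x,y])-[16,150]))),22]) for y in ys]
    m=np.float32(q)[None];print("end",cv2.remap(g,m[...,0],m[...,1],1)[0].astype(int).tolist())
E
```

```text
t 11.18 [571.6  53.4 124.5] [-3.141  0.     3.02 ]
[0.0006, 0.0033, 0.1215] [-0.0, 0.0, -0.007]
-140 [198, 201, 200, 195, 196, 201, 201, 202, 199, 188, 193, 195, 132, 78, 81, 84, 92, 99, 87, 85, 89, 120, 138, 118, 86, 87]
-100 [197, 193, 189, 194, 201, 203, 198, 191, 193, 192, 186, 189, 129, 77, 79, 85, 92, 98, 88, 85, 82, 121, 138, 119, 89, 87]
-70 [119, 121, 128, 129, 127, 121, 122, 122, 117, 115, 133, 156, 119, 64, 59, 53, 54, 54, 55, 60, 82, 120, 137, 120, 89, 89]
40 [193, 193, 189, 189, 189, 187, 194, 195, 189, 173, 161, 155, 93, 48, 50, 53, 53, 57, 57, 58, 54, 69, 87, 81, 57, 56]
70 [92, 52, 30, 32, 31, 43, 77, 110, 111, 111, 113, 115, 86, 50, 49, 61, 87, 101, 91, 91, 86, 111, 136, 122, 83, 84]
100 [127, 124, 121, 111, 103, 108, 104, 102, 100, 96, 91, 92, 93, 94, 94, 61, 52, 56, 56, 56, 55, 66, 83, 79, 51, 52]
end [186, 185, 185, 185, 185, 185, 186, 186, 185, 186, 179, 135, 130, 131, 131, 131, 131, 131, 131, 130]
```

Call:
{"api": "jog_arm", "payload": {
  "targets": [
    {"travel": [0, 0.002, 0.05], "rot": [0, 0, -0.006]},
    {"travel": [0.001, 0.003, 0.1], "rot": [0, 0, -0.006]},
    {"travel": [0.001, 0.003, 0.12], "rot": [0, 0, -0.006]},
    {"travel": [0.001, 0.003, 0.12], "rot": [0, 0, -0.006]},
    {"travel": [0.001, 0.003, 0.12], "rot": [0, 0, -0.006]}
  ]
}}

```text
t: 11.8
eef_pos: [571.6, 57.5, 5.2]
tool_rot: [-3.142, 0.001, 3.029]
ft_force: [0.5, -0.4, 0.6]
opening: 50.9
finger_force: 0.0
```

```bash
python3 - <<'E'
from h import *
p=(31,143.5)
plan(spose(.235,-36,-20,3,p),spose(.235,-28,-20,3,p),*[spose(th,-28,-20,3,(31+4*(.235-th)/.235,143.5)) for th in(.215,.19,.165,.14,.115,.09,.065,.04,.02,0)],spose(0,-28,-20,3,(38,143.5)))
E
```

```text
t 11.8 [571.6  57.5   5.2] [-3.142e+00  1.000e-03  3.029e+00]
[-0.0099, -0.0009, 0.0022] [-0.0, 0.001, 0.001]
[-0.0179, -0.0009, 0.0022] [-0.0, 0.001, 0.001]
[-0.0217, -0.0016, 0.0022] [-0.0, 0.001, -0.019]
[-0.0264, -0.0025, 0.0022] [-0.0, 0.001, -0.044]
[-0.0311, -0.0033, 0.0022] [-0.0, 0.001, -0.069]
[-0.0358, -0.0039, 0.0022] [-0.0, 0.001, -0.094]
[-0.0406, -0.0045, 0.0023] [-0.0, 0.001, -0.119]
[-0.0453, -0.0049, 0.0023] [-0.0, 0.001, -0.144]
[-0.0501, -0.0052, 0.0023] [-0.0, 0.001, -0.169]
[-0.0549, -0.0054, 0.0023] [-0.0, 0.001, -0.194]
[-0.0588, -0.0055, 0.0023] [-0.0, 0.001, -0.214]
[-0.0626, -0.0056, 0.0023] [-0.0, 0.001, -0.234]
[-0.0655, -0.0049, 0.0023] [-0.0, 0.001, -0.234]
```

Call:
{"api": "jog_arm", "payload": {
  "targets": [
    {"travel": [-0.01, -0.001, 0.001], "rot": [0, 0, 0]},
    {"travel": [-0.018, -0.001, 0.001], "rot": [0, 0, 0]},
    {"travel": [-0.022, -0.0016, 0.001], "rot": [0, 0, -0.02]},
    {"travel": [-0.0265, -0.0025, 0.001], "rot": [0, 0, -0.045]},
    {"travel": [-0.031, -0.0033, 0.001], "rot": [0, 0, -0.07]},
    {"travel": [-0.036, -0.004, 0.001], "rot": [0, 0, -0.095]},
    {"travel": [-0.0405, -0.0045, 0.001], "rot": [0, 0, -0.12]},
    {"travel": [-0.0455, -0.005, 0.001], "rot": [0, 0, -0.145]}
  ]
}}

```text
t: 12.8
eef_pos: [615.8, 47.7, 3.3]
tool_rot: [-3.142, -0.0, -3.107]
ft_force: [-1.4, -0.1, 1.5]
opening: 51.5
finger_force: 0.7
```

```bash
python3 - <<'E'
from h import *
import pickle
plan(*[spose(th,-28,-20,3,(31+4*(.235-th)/.235,143.5)) for th in(.065,.04,.02,0)],spose(0,-28,-20,3,(37,143.5)))
c=read_camera("wrist");pickle.dump(c,open("w7.pkl","wb"))
g=c["frame"].astype(np.float32).mean(2)
th=.09;a=-th;R=np.array([[np.cos(a),-np.sin(a)],[np.sin(a),np.cos(a)]]);p=(33.5,143.5)
for y in(-120,-90,-60,50,70,90):
    xs=np.arange(-40,12,2.);q=[w2px(c,[*t2w(*(np.array(p)+R@(np.array([x,y])-[16,150]))),0]) for x in xs]
    m=np.float32(q)[None];print(y,cv2.remap(g,m[...,0],m[...,1],1)[0].astype(int).tolist())
print(sensors.sense()["ft_force"])
E
```

```text
t 12.8 [615.8  47.7   3.3] [-3.142 -0.    -3.107]
[-0.005, -0.0012, 0.0003] [-0.0, -0.0, -0.021]
[-0.0097, -0.0021, 0.0003] [-0.0, -0.0, -0.046]
[-0.0135, -0.0028, 0.0003] [-0.0, -0.0, -0.066]
[-0.0173, -0.0034, 0.0003] [-0.0, -0.0, -0.086]
[-0.0193, -0.0032, 0.0003] [-0.0, -0.0, -0.086]
-120 [205, 200, 190, 191, 196, 196, 197, 207, 211, 207, 209, 210, 148, 88, 92, 90, 92, 92, 98, 104, 112, 98, 96, 98, 103, 73]
-90 [207, 205, 195, 193, 198, 199, 198, 204, 206, 206, 206, 208, 138, 88, 89, 87, 99, 93, 99, 104, 113, 96, 57, 61, 73, 72]
-60 [136, 136, 130, 126, 128, 124, 114, 43, 46, 107, 148, 147, 147, 145, 146, 147, 167, 169, 158, 42, 44, 43, 43, 44, 44, 60]
50 [210, 213, 212, 211, 211, 211, 210, 207, 207, 210, 211, 213, 105, 92, 93, 91, 99, 79, 58, 88, 110, 68, 45, 45, 45, 44]
70 [134, 145, 138, 129, 136, 127, 125, 126, 126, 126, 125, 128, 91, 92, 93, 91, 97, 97, 97, 108, 83, 44, 46, 45, 46, 45]
90 [35, 66, 127, 126, 126, 126, 125, 125, 125, 126, 126, 126, 57, 57, 58, 56, 59, 59, 58, 61, 63, 64, 64, 61, 76, 91]
[-0.52685654 -0.99640864 -0.17790689]
```

Call:
{"api": "jog_arm", "payload": {
  "targets": [
    {"travel": [-0.005, -0.001, 0], "rot": [0, 0, -0.021]},
    {"travel": [-0.0097, -0.002, 0], "rot": [0, 0, -0.046]},
    {"travel": [-0.0135, -0.0028, 0], "rot": [0, 0, -0.066]},
    {"travel": [-0.0173, -0.0034, 0], "rot": [0, 0, -0.086]},
    {"travel": [-0.0185, -0.0034, 0], "rot": [0, 0, -0.086]},
    {"travel": [-0.0195, -0.0034, 0], "rot": [0, 0, -0.086]},
    {"travel": [-0.0195, -0.0034, 0], "rot": [0, 0, -0.086]}
  ]
}}

```text
t: 13.72
eef_pos: [631.9, 45.1, 2.9]
tool_rot: [3.141, -0.006, -3.021]
ft_force: [-10.4, -0.4, 7.8]
opening: 51.4
finger_force: 5.6
```

```bash
cat >> h.py <<'E'
def flush(p=(35,143.5),th=0.):
    c=read_camera("wrist");g=c["frame"].astype(np.float32).mean(2)
    a=-th;R=np.array([[np.cos(a),-np.sin(a)],[np.sin(a),np.cos(a)]])
    for y in(-140,-110,-80,50,70,90,120):
        xs=np.arange(-24,-8,1.);q=[w2px(c,[*t2w(*(np.array(p)+R@(np.array([x,y])-[16,150]))),0]) for x in xs]
        m=np.float32(q)[None];print(y,cv2.remap(g,m[...,0],m[...,1],1)[0].astype(int).tolist())
    s=sensors.sense();print(s["ft_force"],s["eef_pos"],s["tool_rot"]);return c
E
python3 -c "
from h import *
flush()"
```

```text
-140 [201, 199, 200, 199, 199, 199, 200, 188, 121, 83, 85, 87, 89, 87, 87, 88]
-110 [201, 201, 201, 201, 200, 200, 202, 192, 106, 84, 87, 89, 88, 88, 86, 88]
-80 [197, 197, 198, 199, 199, 199, 199, 161, 85, 84, 87, 88, 89, 91, 94, 96]
50 [202, 202, 203, 202, 204, 209, 175, 99, 89, 91, 91, 91, 89, 90, 93, 97]
70 [204, 205, 205, 205, 205, 209, 157, 88, 89, 91, 90, 90, 89, 89, 90, 96]
90 [123, 123, 123, 123, 124, 122, 90, 54, 56, 57, 55, 55, 55, 54, 56, 58]
120 [117, 117, 117, 116, 120, 118, 76, 54, 55, 54, 54, 54, 53, 55, 55, 57]
[-11.28972556  -0.32272248   7.54153993] [631.91385556  45.11122026   2.95634894] [ 3.14092234 -0.0062521  -3.02103107]
```

Call:
{"api": "jog_arm", "payload": {
  "targets": [
    {"travel": [0.008, 0, 0], "rot": [0, 0, 0]},
    {"travel": [0.008, 0.015, 0], "rot": [0, 0, 0]},
    {"travel": [0.008, 0.036, 0], "rot": [0, 0, 0]},
    {"travel": [0.008, 0.036, 0], "rot": [0, 0, 0]},
    {"travel": [0.003, 0.036, 0], "rot": [0, 0, 0]},
    {"travel": [0.0, 0.036, 0], "rot": [0, 0, 0]},
    {"travel": [-0.001, 0.036, 0], "rot": [0, 0, 0]},
    {"travel": [-0.002, 0.036, 0], "rot": [0, 0, 0]}
  ],
  "fingers": 0
}}

```text
t: 14.78
eef_pos: [627.4, 80.7, 2.7]
tool_rot: [3.141, -0.011, -3.023]
ft_force: [-20.0, 1.5, 15.2]
opening: 0.1
finger_force: 10.0
```

```bash
python3 -c "
from h import *
flush()"
```

```text
-140 [202, 200, 200, 200, 199, 199, 200, 197, 131, 83, 84, 87, 88, 88, 87, 88]
-110 [203, 203, 202, 202, 202, 202, 204, 202, 109, 84, 87, 89, 88, 88, 86, 89]
-80 [200, 201, 200, 201, 201, 201, 204, 166, 85, 86, 89, 89, 91, 93, 96, 99]
50 [129, 129, 129, 128, 131, 132, 116, 59, 57, 58, 57, 65, 94, 92, 95, 86]
70 [211, 211, 212, 211, 212, 213, 169, 92, 93, 94, 93, 93, 92, 91, 97, 101]
90 [128, 128, 128, 128, 127, 129, 93, 57, 59, 58, 58, 57, 56, 57, 59, 60]
120 [123, 121, 123, 121, 123, 122, 78, 55, 57, 57, 57, 57, 58, 56, 57, 60]
[-18.69413955   0.84929248  12.67952494] [627.46544969  80.68461136   2.672719  ] [ 3.14079746 -0.01088091 -3.02255722]
```

Call:
{"api": "jog_arm", "payload": {
  "targets": [
    {"travel": [0.006, 0, 0], "rot": [0, 0, 0]},
    {"travel": [0.01, -0.03, 0], "rot": [0, 0, 0]},
    {"travel": [0.01, -0.08, 0], "rot": [0, 0, 0]},
    {"travel": [0.008, -0.12, 0], "rot": [0, 0, 0]},
    {"travel": [0.004, -0.12, 0], "rot": [0, 0, 0]},
    {"travel": [0.001, -0.12, 0], "rot": [0, 0, 0]},
    {"travel": [0.0, -0.12, 0], "rot": [0, 0, 0]},
    {"travel": [0.0, -0.12, 0], "rot": [0, 0, 0]}
  ]
}}

```text
t: 15.82
eef_pos: [643.2, -41.4, 2.5]
tool_rot: [-3.139, -0.008, -3.025]
ft_force: [-12.0, -9.9, 4.4]
opening: 0.3
finger_force: 6.4
```

```bash
python3 -c "
from h import *
flush()"
```

```text
-140 [174, 174, 173, 173, 173, 173, 174, 168, 95, 68, 73, 77, 76, 75, 75, 74]
-110 [212, 213, 215, 215, 214, 214, 215, 215, 215, 215, 212, 220, 226, 230, 227, 217]
-80 [104, 103, 103, 104, 104, 104, 106, 98, 44, 45, 45, 46, 44, 42, 54, 80]
50 [165, 165, 165, 165, 168, 169, 141, 72, 71, 73, 73, 72, 72, 72, 73, 78]
70 [0, 0, 0, 0, 0, 0, 0, 0, 0, 0, 0, 0, 0, 0, 0, 0]
90 [0, 0, 0, 0, 0, 0, 0, 0, 0, 0, 0, 0, 0, 0, 0, 0]
120 [0, 0, 0, 0, 0, 0, 0, 0, 0, 0, 0, 0, 0, 0, 0, 0]
[-11.30897311  -8.89779057   4.50987096] [643.22974139 -41.34373917   2.5447396 ] [-3.13895852 -0.00770801 -3.02483377]
```

Call:
{"api": "jog_arm", "payload": {
  "targets": [
    {"travel": [0.008, 0, 0], "rot": [0, 0, 0]},
    {"travel": [0.03, 0, 0], "rot": [0, 0, 0]},
    {"travel": [0.05, 0, -0.03], "rot": [0, 0, 0]},
    {"travel": [0.07, 0.02, -0.08], "rot": [0, 0, 0]},
    {"travel": [0.09, 0.05, -0.14], "rot": [0, 0, 0]},
    {"travel": [0.11, 0.08, -0.2], "rot": [0, 0, 0]},
    {"travel": [0.12, 0.1, -0.24], "rot": [0, 0, 0]},
    {"travel": [0.12, 0.1, -0.24], "rot": [0, 0, 0]}
  ]
}}

```text
t: 16.88
eef_pos: [517.4, 50.3, 247.6]
tool_rot: [3.139, 0.008, -3.018]
ft_force: [0.1, -0.2, -0.0]
opening: 0.2
finger_force: 0.0
```

```bash
python3 - <<'E'
from h import *
c=flush();f=c["frame"][:,:,::-1]
g=c["frame"].astype(np.float32).mean(2)
# gap at the back: strip back top edge (z14) vs divider, profile in tray x at z=14
for y in(-140,-100,-50,0,50,100,135):
    xs=np.arange(-2,62,2.);q=[w2px(c,[*t2w(x,y),0]) for x in xs];m=np.float32(q)[None];print(y,cv2.remap(g,m[...,0],m[...,1],1)[0].astype(int).tolist())
uv=np.array([w2px(c,[*t2w(x,y),0]) for x in(-60,60) for y in(-190,190)]).astype(int)
u0,v0=np.maximum(uv.min(0)-5,0);u1,v1=np.minimum(uv.max(0)+5,[512,384]);o=f[v0:v1,u0:u1];k=min(800/o.shape[1],600/o.shape[0])
cv2.imwrite("pics/fin.png",cv2.convertScaleAbs(cv2.resize(o,None,fx=k,fy=k,interpolation=cv2.INTER_CUBIC),alpha=1.2))
E
```

```text
-140 [169, 168, 168, 167, 169, 169, 166, 137, 100, 83, 70, 71, 71, 70, 72, 74]
-110 [167, 167, 167, 168, 169, 167, 165, 133, 102, 83, 71, 70, 70, 71, 74, 77]
-80 [163, 163, 163, 164, 166, 162, 154, 120, 93, 76, 70, 70, 72, 74, 78, 81]
50 [168, 169, 170, 171, 168, 152, 131, 100, 84, 73, 72, 72, 74, 76, 77, 78]
70 [173, 174, 174, 175, 171, 150, 126, 96, 82, 73, 72, 72, 75, 77, 77, 78]
90 [102, 103, 103, 103, 101, 87, 72, 55, 47, 43, 44, 45, 45, 46, 46, 47]
120 [228, 227, 227, 227, 228, 227, 227, 227, 227, 227, 228, 230, 232, 233, 228, 204]
[-0.27435326 -1.3069056  -1.1531989 ] [516.87363646  48.8986343  245.37653235] [ 3.14047252  0.00509276 -3.01919504]
-140 [168, 169, 136, 83, 71, 72, 74, 79, 89, 84, 76, 78, 96, 121, 120, 86, 77, 77, 65, 52, 60, 90, 167, 228, 231, 228, 231, 238, 240, 243, 240, 158]
-100 [168, 168, 129, 80, 69, 70, 78, 82, 89, 82, 76, 75, 99, 122, 115, 84, 78, 75, 61, 61, 74, 91, 175, 232, 234, 232, 238, 244, 244, 248, 239, 110]
-50 [101, 97, 72, 48, 44, 47, 47, 49, 50, 50, 49, 49, 61, 68, 59, 47, 42, 41, 42, 38, 35, 34, 34, 34, 32, 32, 33, 33, 33, 33, 35, 35]
0 [119, 120, 119, 119, 120, 120, 120, 119, 118, 117, 118, 118, 118, 117, 118, 118, 117, 116, 116, 117, 117, 115, 115, 115, 113, 113, 114, 112, 112, 120, 126, 124]
50 [173, 153, 101, 72, 72, 76, 77, 85, 87, 81, 80, 84, 118, 123, 94, 76, 80, 69, 53, 68, 79, 135, 227, 236, 234, 234, 241, 243, 245, 241, 180, 83]
100 [34, 33, 28, 25, 34, 46, 46, 47, 49, 50, 49, 54, 72, 75, 52, 46, 48, 49, 50, 49, 53, 97, 132, 135, 135, 138, 149, 153, 185, 231, 156, 75]
135 [228, 228, 228, 228, 228, 228, 229, 230, 233, 201, 93, 55, 106, 119, 83, 75, 74, 65, 64, 76, 96, 170, 228, 237, 234, 235, 241, 242, 245, 232, 139, 74]
```

View pics/fin.png

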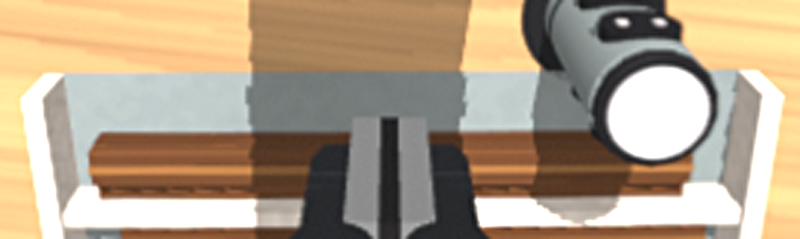

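The last view shows the strip lying along the divider, from (90,165) to (690,165). The strip-to-divider profile is the same from end to end, so it is flush. The gripper is clear, so I'm handing in.

```bash
python3 -c "
from h import *
print(robot.finish_job())"
```

```text
the job is handed in; nothing more can be done
None
```

I handed the job in at about 17 s: by the final camera check the strip lies flat and flush along the divider in the front bay, it went in angled past the pillar without touching it, it was only ever pushed, and the arm never came near the other objects.

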